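Thickness probe on the marked spot of a vacuum box lid

TASK

Spot-check the lid of the clear acrylic vacuum box: lift the pen-like thickness probe up and off its fork stand and stand it straight up on the lid with its spring-loaded brass tip inside the blue disc. Press gently, with about 3.5 N, so that the tip is pushed about half-way in, never jabbing the lid. Finish while still holding the probe still and upright there at that light pressure, and do not shift the loose things on the table.

Things in the scene. Friction and masses are not known exactly. Their poses are not given: they have to be found in the camera images.
- probe_grip (a point): centre of the round black grip (26 mm across, 70 mm long) at the top of the loose probe (about 0.17 kg), which hangs upright in the fork; z up its axis. From this point: tip foot 155 mm below (spring out), underside of the orange collar (40 mm across, 8 mm thick, it hangs by this) 45 mm below, top end 33 mm above. Round, so any yaw will do
- probe: the same probe, whole: black grip, orange collar, below it a white housing 20 mm across and 90 mm long, then the brass tip on a thin stem standing 20 mm out. Origin on its axis at the lower end of the white housing, 135 mm below probe_grip; z up its axis
- tip_point (a point): centre of the underside of the probe's spring-loaded brass tip foot (10 mm across)
- tip (a joint): how far the spring tip is pushed into the probe, m: 0 fully out, 0.012 fully in (then it is rigid). The spring pushes with 1 N at 0, plus 0.4 N per mm: about 3.4 N at 6 mm
- fork_seat (a point): middle between the fork's two prongs, level with their top faces, 150 mm above the table, on which the collar rests. x points from the fork's open end to its column. Prongs along x, 10 mm wide, 28 mm apart; housing and tip pass between them, so the probe may go straight up. Orange lips at the open end, 30 mm from here, stand 12 mm above the prongs
- stand: the fixed probe stand: dark base plate 120 x 100 mm, aluminium column (no higher than the prongs, 60 mm from fork_seat) and fork; origin under fork_seat on the table
- chamber: clear acrylic vacuum box, fixed; origin on the table under its centre. 200 (x) by 220 (y) mm, level lid, its top 120 mm above the table. On the lid's +x half stand a round gauge (60 mm to +x, top 83 mm above the lid) and two valves with black handles (65 mm to +x, 65 to 98 mm to either side, 62 mm high); the half with the discs is free
- spot_blue (a point): centre of the blue disc, 26 mm across, flat on the lid, at the height of the lid's top: the spot to be probed
- spot_yellow (a point): centre of a like yellow disc (not to be probed)
- spot_red (a point): centre of a like red disc (not to be probed)
- grease_jar: jar of vacuum grease, white label, blue cap, 56 mm across, 60 mm high; bystander, loose, not to be shifted
- driver: red-handled screwdriver lying flat; bystander, loose, not to be shifted
- valve: spare steel ball valve with black handle, lying, 85 mm long, 42 mm high; bystander, loose, not to be shifted
- gasket: black rubber ring, 90 mm across, 8 mm high, lying flat; bystander, loose, not to be shifted
- latch: spare steel toggle latch, 50 x 26 x 16 mm; bystander, loose, not to be shifted
- tray: open clear acrylic tray, 160 x 110 x 50 mm; bystander, loose, not to be shifted
Mind the look-alikes: they are no part of the job. Of the things like the probe, leave any that is green; of the rest the larger one is meant.

How it is judged:
By the outcome, as a careful person would: the job done as asked, in the order asked, and still so for the second after the job is handed in, while the arm keeps its last pose, push and grip.
It also fails if it takes over 48 s, if anything falls off the work surface, if the arm or the gripper's body presses on something with over 40 N, if the wrist force passes 120 N, or if a joint passes its speed limit or range.

ROBOT

A 6-joint arm with a two-finger parallel gripper is mounted at the origin on the work surface. World frame = base frame: x ahead of the robot, y to its left, z up, the work surface at z = 0. Lengths are in m, angles in rad, forces in N, time in s.
With the tool pointing down it reaches from about 0.35 to 0.975 m from the base axis. Payload 4.9 kg.
Tool frame: the origin (TCP) lies on the centre line of the jaws, within the pads' length; the fingertips stand ctrl.tcp_to_tips ahead of it and the grasp point (between the pads) lies 3 mm ahead of it (ctrl.tcp_to_tips is the distance from the TCP to the fingertips, in m); z points along the fingers, y is the direction in which the jaws open and shut (so a half turn about z gives the same grasp; the last joint's range is limited). The gripper opens to 85 mm and grips with 20 to 120 N. Pads are 22 mm wide; open, the fingers measure 114 mm over their backs; the gripper's body (76 mm by 85 mm) begins 54 mm behind the grasp point. The pads swing forward as they close: fully open they stand 13 mm farther back than shut.
Start: joints at [-1.27, 0.053, 1.613, -0, 1.476, -0.119], TCP at [0.255, -0.571, 0.253] pointing down, gripper open.
Joint ranges: [-3.01, 3.01], [-1.01, 2.22], [0.06, 2.58], [-1.02, 4.17], [0.09, 2.62], [-3.14, 3.14]. Speed limits (rad/s): [2.57, 2.57, 3.14, 3.14, 3.14, 3.14].

INTERFACE

Orientations are given as a rotation vector (axis times angle).
In Python, from station import ctrl, vision gives the robot as it stands.
- The arm moves only by the tool jog_arm, never from a script. Its argument "deltas" is a list of rows, each a list of 7 numbers: the turn, a rotation vector about the tool's x, y, z in rad, then the shift along the tool's x, y, z in cm, then the opening, from 0 (shut) to 1 (fully open). A call has 1 to 12 rows; each row shifts and turns the commanded pose from where the row before left it, along the tool's axes as they then stand; what a row does not reach is not made up. A row lasts 1/12 s, in which the tool goes at most 41.7 mm and 7.16 degrees, less where a joint would pass 70% of its speed; a pose out of reach is approached as far as the arm can. A call with a gripper value outside its range is refused whole. The fingers move at their own pace and stop on an object; "grip_force" is the grip in N (left out, the last holds). Time passes only in rows, so rows that do not move let the fingers close. It gives the time, the measured TCP pose, the force and the opening at its end, in the units of the state.
- ctrl.get_obs(): the state, without advancing time (a new reading comes with each control period).
- vision.get_image(name): name is "side" or "top" or "wrist"; returns (picture, depth): 400x640x3 uint8, red, green, blue; 400x640 float32, m along the optical axis (not along the pixel's ray), 0 where there is no reading.
- vision.calibration(name): a dict with "fx", "fy", "cx", "cy" (pixels), "rvec" (rotation vector, rad) and "tvec" (3), from world to camera coordinates, as OpenCV has them; the wrist camera has in their place "hand_eye" (4x4, takes a point from camera to tool coordinates, whose origin is the TCP and whose axes are the flange's). Camera axes: x right, y down, z forward; pixel columns grow to the right and rows downward; lengths in m; the calibration is good to about 2 mm. The wrist camera is an equidistant fisheye: a pixel r from the principal point sees the ray r / f radians off the axis. A picture is of the moment at which its call begins: read the wrist's pose just before it. calibration takes no time and is no camera call.
- ctrl.finish_job(): hands the job in, once; it reports no verdict.
The state is a dict: "t": time; "q": joint angles; "dq": joint speeds; "effort": joint torques, N m; "tool_pos": TCP position; "tool_rot": TCP orientation; "contact_force": force on the tool from outside, world axes, zero at the start; "wrist_torque": the same for the moment, N m; "opening": finger opening in m.
Only numpy, scipy, OpenCV 4.12 (cv2) and the standard library are available. Lean on these libraries where they do the work, as an engineer would, in place of code of your own. Each camera call takes 0.05 s, during which the arm holds its last target. There are 200 camera calls.

## Working session

There is one attempt and no reset: what is moved stays moved. The work goes in short steps, Python scripts to look and compute and a tool call to move; the robot and the scene stay as the last step left them, time stands still between calls to the robot, and variables do not carry over. Pictures are saved under pics/ and viewed, about 8 in all and at most 12, crops included, and the job is handed in when it is done.

Besides the shell and the picture viewer there is one more tool, called after "Call:" as name([rows], argument=value, ...), one row to a line, values as JSON. jog_arm: Moves the arm, as the interface text tells. Its arguments: {"type":"object","properties":{"deltas":{"type":"array"},"grip_force":{"type":"number"}},"required":["deltas"]}

```bash
mkdir -p pics
cat > h.py <<'E'
import numpy as np,cv2
from scipy.spatial.transform import Rotation as R
from station import ctrl,vision
def snap(n,f):
    im,d=vision.get_image(n); cv2.imwrite(f'pics/{f}.png',im[:,:,::-1]); np.save(f'pics/{f}.npy',d); return im,d
def px2w(n,d,u,v,z=None):
    c=vision.calibration(n); Rm=R.from_rotvec(c['rvec']).as_matrix(); t=np.array(c['tvec'])
    ray=np.array([(u-c['cx'])/c['fx'],(v-c['cy'])/c['fy'],1.])
    o=-Rm.T@t; r=Rm.T@ray
    if z is not None: return o+r*(z-o[2])/r[2]
    return o+r*d[int(v),int(u)]
def w2px(n,p):
    c=vision.calibration(n); q=R.from_rotvec(c['rvec']).as_matrix()@np.array(p)+np.array(c['tvec'])
    return c['fx']*q[0]/q[2]+c['cx'],c['fy']*q[1]/q[2]+c['cy']
E
python3 - <<'E'
from h import *
o=ctrl.get_obs();print(o,ctrl.tcp_to_tips)
for n in('top','side'): snap(n,n);print(vision.calibration(n))
print(vision.calibration('wrist'))
E
```

```text
{'t': 0.0, 'q': array([-1.27000450e+00,  5.33990816e-02,  1.61430324e+00, -1.65189572e-05,
        1.47600840e+00, -1.19002870e-01]), 'dq': array([ 0.00147295,  0.00013884,  0.00183716,  0.00075961, -0.00024612,
       -0.0023418 ]), 'effort': array([ 2.95186073e-04, -3.93679619e+01, -3.70179963e+01, -1.94142258e-04,
        6.88185770e-03, -1.76167509e-05]), 'tool_pos': array([ 0.25455373, -0.57017351,  0.25203128]), 'tool_rot': array([-3.07057984e+00, -6.54143916e-01,  3.27496916e-04]), 'contact_force': array([ 0.94667053, -0.01994004, -0.10631513]), 'wrist_torque': array([ 0.0067738 ,  0.03122442, -0.0208699 ]), 'opening': 0.08540961821645501} 0.022
{'fx': 364.2769167573712, 'fy': 364.2769167573712, 'cx': 316.34884900666987, 'cy': 194.94367857688354, 'rvec': array([ 2.1298347 , -2.17635693,  0.12751595]), 'tvec': array([0.02830741, 0.48965406, 1.11246227])}
{'fx': 428.06467981283805, 'fy': 428.06467981283805, 'cx': 313.63880089871833, 'cy': 203.9925535021766, 'rvec': array([ 0.58187888, -2.71501677,  1.07714939]), 'tvec': array([0.42355611, 0.23792108, 1.30147221])}
{'fx': 309.70691628693146, 'fy': 309.70691628693146, 'cx': 323.7841464354121, 'cy': 201.80309603080778, 'hand_eye': array([[-2.17868186e-04, -9.45156810e-01, -3.26616834e-01,
         8.29398088e-02],
       [ 9.99999334e-01, -5.76133521e-04,  1.00015812e-03,
        -3.68207965e-04],
       [-1.13348117e-03, -3.26616399e-01,  9.45156306e-01,
        -1.19803118e-01],
       [ 0.00000000e+00,  0.00000000e+00,  0.00000000e+00,
         1.00000000e+00]])}
```

View pics/top.png

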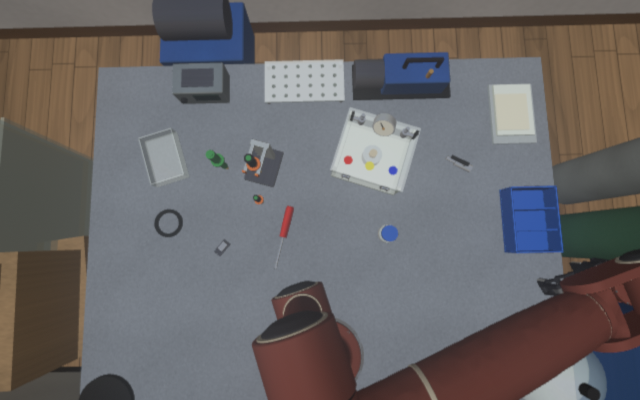

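View pics/side.png

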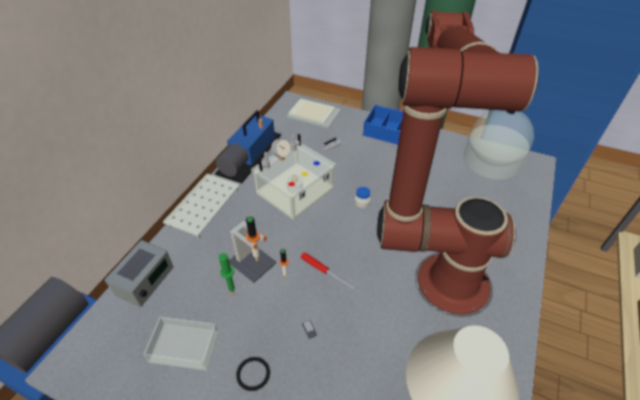

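The top view shows the probe in its fork near (250,160), a small look-alike at (258,199), a green one at (215,158), and the chamber near (375,150) with blue at (393,170). I'll enlarge these areas.

Run:
```python
from h import *
t=cv2.imread('pics/top.png');s=cv2.imread('pics/side.png')
f=lambda im,x,y:cv2.resize(im[y:y+75,x:x+100],None,fx=4,fy=4,interpolation=cv2.INTER_CUBIC)
cv2.imwrite('pics/c1.png',np.vstack([np.hstack([f(t,200,130),f(t,330,110)]),np.hstack([f(s,200,205),f(s,245,135)])]))
```

```text
(no output)
```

View pics/c1.png

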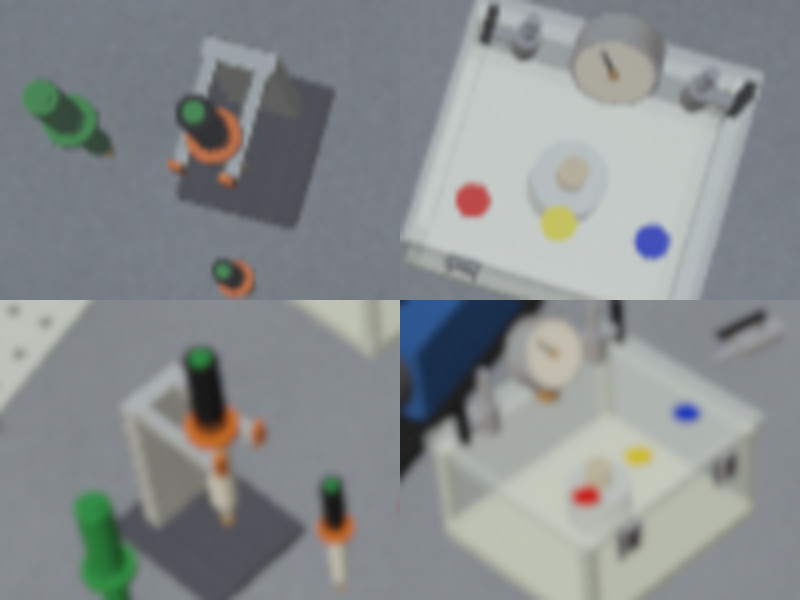

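Run:
```python
from h import *
P=lambda n,u,v,z:print(n,u,v,px2w(n,None,u-.375,v-.375,z).round(4))
print('probe');P('top',248.25,158,.228);P('top',253.5,163.75,.156);P('side',250.5,219.5,.228);P('side',252.75,236.75,.156)
print('lips');P('top',243.75,171.5,.162);P('top',257,175,.162);
print('fork back');P('top',252,140.5,.15);P('top',268.5,145,.15)
print('blue');P('top',393,170.5,.12);P('side',316.5,163,.12)
print('red');P('top',330+18,160,.12);P('side',245+46.5,135+49,.12)
print('yel');P('top',330+39.7,110+56,.12);P('side',245+59.7,135+39,.12)
print('gauge');P('top',330+54,110+15.5,.2)
o=ctrl.get_obs();print(R.from_rotvec(o['tool_rot']).as_matrix().round(3))
for n,u,v in(('top',247,157),('side',250,219),('top',393,170),('side',316,163)):
    d=np.load(f'pics/{n}.npy');print(px2w(n,d,u,v).round(4))
```

```text
probe
top 248.25 158 [0.5682 0.1946 0.228 ]
top 253.5 163.75 [0.5683 0.1938 0.156 ]
side 250.5 219.5 [0.568  0.1926 0.228 ]
side 252.75 236.75 [0.5683 0.1956 0.156 ]
lips
top 243.75 171.5 [0.5454 0.2201 0.162 ]
top 257 175 [0.5346 0.1829 0.162 ]
fork back
top 252 140.5 [0.6376 0.1993 0.15  ]
top 268.5 145 [0.6233 0.152  0.15  ]
blue
top 393 170.5 [ 0.5468 -0.2064  0.12  ]
side 316.5 163 [ 0.549  -0.2089  0.12  ]
red
top 348 160 [ 0.581  -0.0765  0.12  ]
side 291.5 184 [ 0.582  -0.0781  0.12  ]
yel
top 369.7 166 [ 0.5617 -0.1392  0.12  ]
side 304.7 174 [ 0.5626 -0.1406  0.12  ]
gauge
top 384 125.5 [ 0.657  -0.1711  0.2   ]
[[ 0.913  0.408 -0.001]
 [ 0.408 -0.913  0.002]
 [ 0.    -0.002 -1.   ]]
[0.5696 0.1967 0.2294]
[0.5666 0.1948 0.2314]
[ 0.5471 -0.2075  0.1201]
[ 0.5471 -0.2036  0.1232]
```

Both views agree: probe axis at about (0.568, 0.194) and blue at about (0.548, -0.207). Next I raise the arm and traverse above everything.

Call:
jog_arm([
  [0,0,0,0,0,-3.5,1],
  [0,0,0,0,0,-3.5,1],
  [0,0,0,2.72,-2.59,0,1],
  [0,0,0,2.72,-2.59,0,1],
  [0,0,0,2.72,-2.59,0,1],
  [0,0,0,2.72,-2.59,0,1],
  [0,0,0,2.72,-2.59,0,1],
  [0,0,0,2.72,-2.59,0,1],
  [0,0,0,2.72,-2.59,0,1],
  [0,0,0,2.72,-2.59,0,1],
  [0,0,0,2.72,-2.59,0,1],
  [0,0,0,2.72,-2.59,0,1],
])

```text
t: 1.1
tool_pos: [0.3976, -0.2215, 0.3229]
tool_rot: [-3.073, -0.654, 0.0]
contact_force: [1.0, 1.1, 0.5]
opening: 0.0855
```

Call:
jog_arm([
  [0,0,0,2.72,-2.59,0,1],
  [0,0,0,2.72,-2.59,0,1],
  [0,0,0,2.72,-2.59,0,1],
  [0,0,0,2.72,-2.59,0,1],
  [0,0,0,2.72,-2.59,0,1],
  [0,0,0,2.72,-2.59,0,1],
  [0,0,0,2.72,-2.59,0,1],
  [0,0,0,2.72,-2.59,0,1],
  [0,0,0,2.72,-2.59,0,1],
  [0,0,0,2.72,-2.59,0,1],
  [0,0,0,2.72,-2.59,0,1],
  [0,0,0,2.72,-2.59,0,1],
])

```text
t: 2.1
tool_pos: [0.569, 0.1955, 0.3226]
tool_rot: [3.072, 0.655, -0.001]
contact_force: [1.1, -0.3, 0.2]
opening: 0.0854
```

Call:
jog_arm([
  [0,0,-0.12,0,0,0,1],
  [0,0,-0.12,0,0,0,1],
  [0,0,-0.12,0,0,0,1],
  [0,0,-0.12,0,0,0,1],
  [0,0,-0.12,0,0,0,1],
  [0,0,-0.12,0,0,0,1],
  [0,0,-0.12,0,0,0,1],
  [0,0,-0.12,0,0,0,1],
  [0,0,-0.12,0,0,0,1],
  [0,0,-0.12,0,0,0,1],
  [0,0,-0.12,0,0,0,1],
  [0,0,-0.12,0,0,0,1],
])

```text
t: 3.1
tool_pos: [0.5687, 0.1935, 0.3226]
tool_rot: [-1.87, -2.523, 0.001]
contact_force: [-0.3, 0.1, -0.2]
opening: 0.0854
```

Call:
jog_arm([
  [0,0,-0.08,0,0,0,1],
  [0,0,-0.08,0,0,0,1],
  [0,0,0,0,0,0,1],
  [0,0,0,0,0,0,1],
  [0,0,0,0,0,0,1],
])

```text
t: 3.52
tool_pos: [0.5688, 0.1935, 0.3229]
tool_rot: [-1.673, -2.658, 0.001]
contact_force: [0.7, 0.2, -0.1]
opening: 0.0853
```

Run:
```python
from h import *
o=ctrl.get_obs();im,d=snap('wrist','w1')
Rm=R.from_rotvec(o['tool_rot']).as_matrix();print(o['t'],o['q'].round(3),o['tool_pos'],Rm.round(4),o['contact_force'],o['wrist_torque'])
e=np.array([.568,.194,.198])-o['tool_pos'];print('tool cm',(Rm.T@e*100).round(2))
```

```text
3.5167 [ 0.204 -0.036  1.587 -0.     1.591 -0.243] [0.56882006 0.19346497 0.32293686] [[-4.325e-01  9.016e-01 -6.000e-04]
 [ 9.016e-01  4.325e-01 -1.000e-04]
 [ 1.000e-04 -6.000e-04 -1.000e+00]] [ 0.71212194  0.20622201 -0.0921    ] [0.01688662 0.0224831  0.00773441]
tool cm [ 0.08 -0.04 12.49]
```

View pics/w1.png

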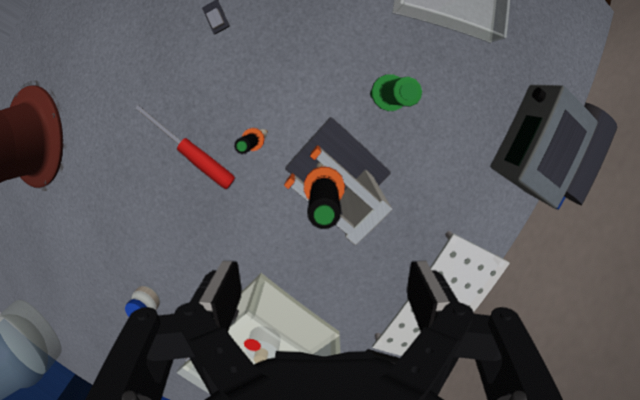

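Wrist view: the green-capped probe top is at (323,215), collar at (325,186), with nothing near the jaws. I check that position by fisheye ray before descending.

```bash
cat >> h.py <<'E'
def wray(o,u,v,z):
    c=vision.calibration('wrist');H=np.array(c['hand_eye']);Rm=R.from_rotvec(o['tool_rot']).as_matrix()
    a=np.array([u-c['cx'],v-c['cy']])/c['fx'];th=np.hypot(*a)
    r=Rm@H[:3,:3]@np.r_[a/th*np.sin(th),np.cos(th)];p=Rm@H[:3,3]+o['tool_pos']
    return p+r*(z-p[2])/r[2]
E
python3 - <<'E'
from h import *
o=ctrl.get_obs();print(wray(o,323,215,.228),wray(o,325,186,.156))
E
```

```text
[0.56714836 0.19241633 0.228     ] [0.56805636 0.19457319 0.156     ]
```

Call:
jog_arm([
  [0,0,0,0.08,-0.05,2,1],
  [0,0,0,0,0,2,1],
  [0,0,0,0,0,2,1],
  [0,0,0,0,0,1.5,1],
  [0,0,0,0,0,1.5,1],
  [0,0,0,0,0,1,1],
  [0,0,0,0,0,1,1],
  [0,0,0,0,0,0.8,1],
  [0,0,0,0,0,0.6,1],
  [0,0,0,0,0,0,1],
  [0,0,0,0,0,0,1],
])

```text
t: 4.48
tool_pos: [0.5682, 0.194, 0.1995]
tool_rot: [1.671, 2.66, 0.0]
contact_force: [0.7, 0.1, 0.2]
opening: 0.0854
```

Call:
jog_arm([
  [0,0,0,0,0,0,0.6],
  [0,0,0,0,0,0,0.5],
  [0,0,0,0,0,0,0.4],
  [0,0,0,0,0,0,0.35],
  [0,0,0,0,0,0,0.3],
  [0,0,0,0,0,0,0.2],
  [0,0,0,0,0,0,0],
  [0,0,0,0,0,0,0],
  [0,0,0,0,0,0,0],
  [0,0,0,0,0,0,0],
  [0,0,0,0,0,0,0],
  [0,0,0,0,0,0,0],
], grip_force=60)

```text
t: 5.48
tool_pos: [0.5684, 0.1941, 0.1999]
tool_rot: [1.671, 2.66, 0.001]
contact_force: [-0.1, 0.1, 4.2]
opening: 0.0245
```

Call:
jog_arm([
  [0,0,0,0,0,-0.3,0],
  [0,0,0,0,0,-0.7,0],
  [0,0,0,0,0,-1,0],
  [0,0,0,0,0,-1.5,0],
  [0,0,0,0,0,-2,0],
  [0,0,0,0,0,-2,0],
  [0,0,0,0,0,-2,0],
  [0,0,0,0,0,-2,0],
  [0,0,0,0,0,-2,0],
  [0,0,0,0,0,-1.5,0],
  [0,0,0,0,0,-1,0],
  [0,0,0,0,0,0,0],
])

```text
t: 6.48
tool_pos: [0.5689, 0.1941, 0.3626]
tool_rot: [1.669, 2.657, 0.005]
contact_force: [-0.4, 0.1, -0.7]
opening: 0.0245
```

Call:
jog_arm([
  [0,0,0,0,0,0,0],
  [0,0,0,0,0,0,0],
  [0,0,0,0,0,0,0],
])

```text
t: 6.73
tool_pos: [0.5676, 0.1939, 0.3572]
tool_rot: [-1.67, -2.658, 0.004]
contact_force: [-0.2, -0.3, -2.8]
opening: 0.0249
```

Run:
```python
from h import *
o=ctrl.get_obs();w,d=snap('wrist','w2');s,ds=snap('side','s2');t,dt=snap('top','t2')
Rm=R.from_rotvec(o['tool_rot']).as_matrix();print(o['t'],o['q'].round(3),o['tool_pos'],o['opening'],Rm.round(4),o['contact_force'],o['wrist_torque'])
p=o['tool_pos'];a=w2px('side',p-[0,0,.08]);b=w2px('top',p)
f=lambda im,c,k,w,h:cv2.resize(im[int(c[1])-h//2:int(c[1])+h//2,int(c[0])-w//2:int(c[0])+w//2],None,fx=k,fy=k,interpolation=cv2.INTER_CUBIC)
A=f(s,a,5,80,110);B=cv2.resize(w[100:400,140:520],(400,316));C=np.zeros((550,400,3),np.uint8);C[:316]=B
cv2.imwrite('pics/c2.png',np.hstack([A,C])[:,:,::-1]);print(a)
```

```text
6.7333 [ 0.205 -0.045  1.54  -0.     1.65  -0.244] [0.56759279 0.19387342 0.3572079 ] 0.02488559349514718 [[-4.341e-01  9.009e-01 -3.300e-03]
 [ 9.009e-01  4.341e-01 -7.000e-04]
 [ 8.000e-04 -3.200e-03 -1.000e+00]] [-0.18336501 -0.31751363 -2.76245911] [0.03025346 0.05331759 0.00018203]
(np.float64(247.86781416282443), np.float64(207.31491183493029))
```

View pics/c2.png

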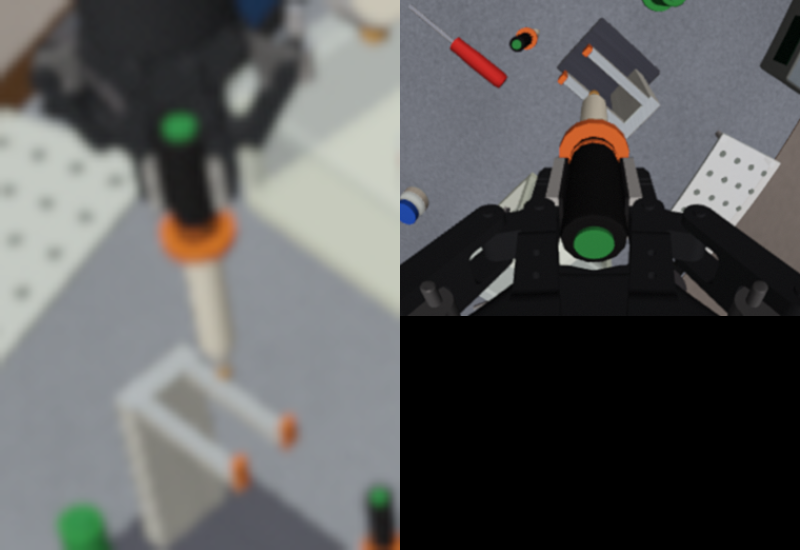

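The probe hangs from the jaws clear of the fork, tip at about (594,93) in the right panel and (222,375) in the left. I check tilt and grip height.

```bash
python3 - <<'E'
from h import *
o=ctrl.get_obs();p=o['tool_pos'];x=p[:2]
print('side pred cap/collar top/tip',[np.round(w2px('side',[*x,p[2]-.003+k]),1) for k in(.033,-.037,-.155)],'meas',(243,177.4),(246.6,200),(251.4,227))
print('wrist tip',wray(o,323.4,188.4,.199),'cap',wray(o,325.3,330.9,.387),p)
E
python3 - <<'E'
import cv2,numpy as np
import sys;sys.path.insert(0,'.')
w=cv2.imread('pics/w2.png');s=cv2.imread('pics/s2.png')
a=cv2.resize(w[165:345,265:385],None,fx=3.3,fy=3.3,interpolation=cv2.INTER_CUBIC)
b=cv2.resize(s[165:240,220:274],(428,594),interpolation=cv2.INTER_CUBIC)
cv2.imwrite('pics/c3.png',np.hstack([a[:594,:370],b[:, :428]]))
E
```

```text
side pred cap/collar top/tip [array([242.4, 176.9]), array([245.9, 196.6]), array([251.1, 226.1])] meas (243, 177.4) (246.6, 200) (251.4, 227)
wrist tip [0.56537468 0.19431715 0.199     ] cap [0.56710842 0.19365074 0.387     ] [0.56782555 0.19394356 0.35795958]
```

View pics/c3.png

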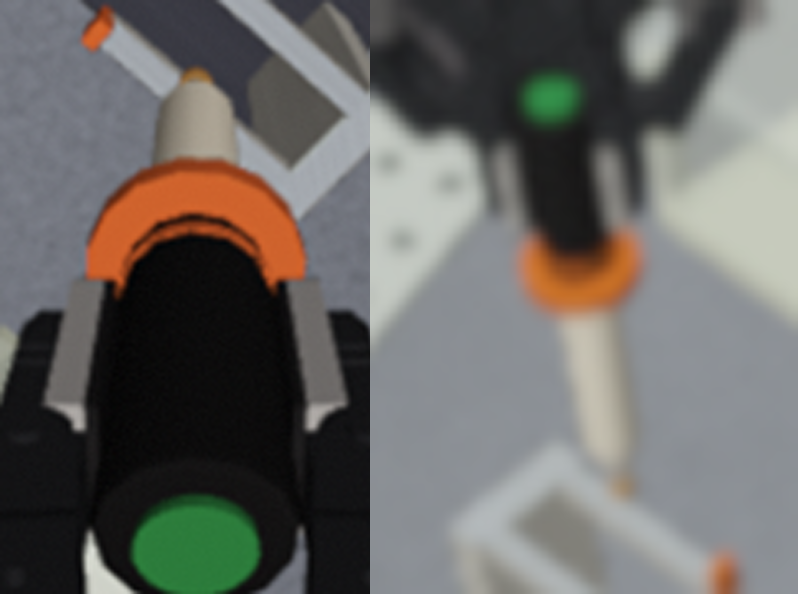

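Held straight and centred within about 2 mm. Now I carry it over to the blue disc with the tip 8 cm above the lid.

Call:
jog_arm([
  [0,0,0,-0.64,-0.35,0,0],
  [0,0,0,-1.11,-0.6,0,0],
  [0,0,0,-1.59,-0.863,0,0],
  [0,0,0,-1.59,-0.863,0,0],
  [0,0,0,-1.59,-0.863,0,0],
  [0,0,0,-1.59,-0.863,0,0],
  [0,0,0,-1.59,-0.863,0,0],
  [0,0,0,-1.59,-0.863,0,0],
  [0,0,0,-1.59,-0.863,0,0],
  [0,0,0,-1.59,-0.863,0,0],
  [0,0,0,-1.59,-0.863,0,0],
  [0,0,0,-1.59,-0.863,0,0],
])

```text
t: 7.88
tool_pos: [0.5579, -0.0086, 0.3594]
tool_rot: [1.672, 2.659, -0.001]
contact_force: [-0.5, 1.0, -1.9]
opening: 0.0246
```

Call:
jog_arm([
  [0,0,0,-1.59,-0.863,0,0],
  [0,0,0,-1.59,-0.863,0,0],
  [0,0,0,-1.59,-0.863,0,0],
  [0,0,0,-1.59,-0.863,0,0],
  [0,0,0,-1.59,-0.863,0,0],
  [0,0,0,-1.59,-0.863,0,0],
  [0,0,0,-1.59,-0.863,0,0],
  [0,0,0,-1.59,-0.863,0,0],
  [0,0,0,-1.59,-0.863,0,0],
  [0,0,0,-1.59,-0.863,0,0],
  [0,0,0,-1.11,-0.6,0,0],
  [0,0,0,-0.64,-0.35,0,0],
])

```text
t: 8.88
tool_pos: [0.548, -0.2092, 0.3592]
tool_rot: [-1.674, -2.658, 0.001]
contact_force: [-0.8, 0.3, -2.8]
opening: 0.0244
```

Call:
jog_arm([
  [0,0,0,0,0,0,0],
  [0,0,0,0,0,1,0],
  [0,0,0,0,0,1,0],
  [0,0,0,0,0,1,0],
  [0,0,0,0,0,1,0],
  [0,0,0,0,0,1,0],
  [0,0,0,0,0,0.5,0],
  [0,0,0,0,0,0,0],
  [0,0,0,0,0,0,0],
  [0,0,0,0,0,0,0],
  [0,0,0,0,0,0,0],
])

```text
t: 9.8
tool_pos: [0.5491, -0.2073, 0.3053]
tool_rot: [1.67, 2.659, 0.0]
contact_force: [-0.1, -0.7, -1.5]
opening: 0.0249
```

Run:
```python
from h import *
o=ctrl.get_obs();w,d=snap('wrist','w4');s,ds=snap('side','s4')
Rm=R.from_rotvec(o['tool_rot']).as_matrix();print(o['t'],o['q'].round(3),o['tool_pos'],o['opening'],Rm.round(4),o['contact_force'],o['wrist_torque'])
p=o['tool_pos'];print(w2px('side',p-[0,0,.158]))
a=cv2.resize(w[100:345,245:395],(367,600),interpolation=cv2.INTER_CUBIC)
b=cv2.resize(s[100:200,282:352],(420,600),interpolation=cv2.INTER_CUBIC)
cv2.imwrite('pics/c4.png',np.hstack([a,b])[:,:,::-1])
```

```text
9.8 [-0.488 -0.064  1.643  0.     1.561 -0.937] [ 0.54912119 -0.20733128  0.30532722] 0.024875631097086463 [[-4.341e-01  9.009e-01  1.500e-03]
 [ 9.009e-01  4.341e-01 -8.000e-04]
 [-1.300e-03  1.000e-03 -1.000e+00]] [-0.07512252 -0.72143975 -1.54335034] [-0.01509291 -0.00628893 -0.01541561]
(np.float64(315.8866893555967), np.float64(156.9139103415617))
```

View pics/c4.png

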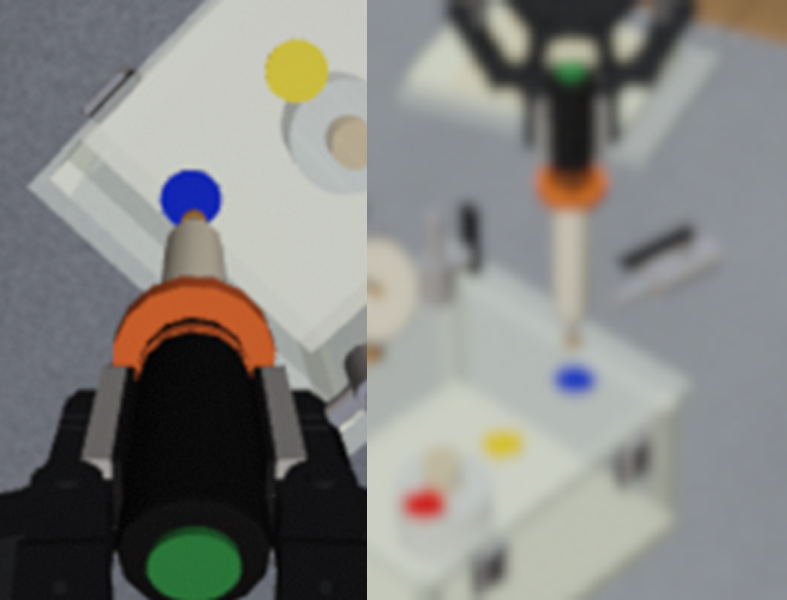

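Wrist (left): blue disc centre at about (191,198) with the brass tip's far edge at about (193,212). In the side view (right), the tip is above the blue disc at (573,380).

Run:
```python
from h import *
o=ctrl.get_obs();p=o['tool_pos'];Rm=R.from_rotvec(o['tool_rot']).as_matrix()
b=wray(o,323.1,180.5,.12);print(p,'blue',b,'tip',wray(o,323.9,187.5,p[2]-.158))
print('yellow',wray(o,245+296*.4087-.3,100+71*.4087-.3,.12))
print('side blue',px2w('side',None,282+(573-367.)/6-.4,100+380/6-.4,.12),'tip',px2w('side',None,282+(572.5-367)/6-.4,100+344/6-.4,p[2]-.158))
for q in(b,[.548,-.2075,.12]): print((Rm.T@(np.array(q)-p)*100).round(2))
```

```text
[ 0.54902642 -0.20733434  0.30518988] blue [ 0.54659544 -0.20664744  0.12      ] tip [ 0.54701619 -0.20573807  0.14718988]
yellow [ 0.56132087 -0.14040487  0.12      ]
side blue [ 0.54896782 -0.20712095  0.12      ] tip [ 0.54926181 -0.207333    0.14718988]
[ 0.19 -0.2  18.52]
[ 0.05 -0.12 18.52]
```

Tip and disc agree within 1 mm in each camera, so I need no sideways correction. I descend slowly to just above the lid and take a force baseline.

Call:
jog_arm([
  [0,0,0,0,0,0.4,0],
  [0,0,0,0,0,0.4,0],
  [0,0,0,0,0,0.4,0],
  [0,0,0,0,0,0.3,0],
  [0,0,0,0,0,0.2,0],
  [0,0,0,0,0,0.1,0],
  [0,0,0,0,0,0,0],
  [0,0,0,0,0,0,0],
  [0,0,0,0,0,0,0],
  [0,0,0,0,0,0,0],
])

```text
t: 10.73
tool_pos: [0.5489, -0.2072, 0.2866]
tool_rot: [1.671, 2.66, 0.0]
contact_force: [0.3, -0.1, -2.5]
opening: 0.025
```

```bash
cat > f.py <<'E'
from h import *
import sys
F=[];Z=[]
for i in range(int(sys.argv[1])):
    vision.get_image('side');o=ctrl.get_obs();F.append(o['contact_force']);Z.append(o['tool_pos'])
F=np.array(F);print(o['t'],F.mean(0).round(2),F[:,2].round(2),np.mean(Z,0).round(4),np.std(Z,0).round(5),o['wrist_torque'].round(3),R.from_rotvec(o['tool_rot']).as_matrix()[:,2].round(4))
E
python3 f.py 12
```

```text
11.3333 [ 0.02  0.12 -1.88] [-1.69 -2.09 -2.26 -1.58 -1.73 -1.94 -2.09 -2.07 -1.94 -2.11 -1.82 -1.3 ] [ 0.5488 -0.2072  0.2864] [4.e-05 3.e-05 1.e-04] [-0.019  0.06  -0.008] [-0.  0. -1.]
```

Call:
jog_arm([
  [0,0,0,0,0,0.1,0],
  [0,0,0,0,0,0.1,0],
  [0,0,0,0,0,0.1,0],
  [0,0,0,0,0,0.1,0],
  [0,0,0,0,0,0.1,0],
  [0,0,0,0,0,0.1,0],
  [0,0,0,0,0,0.1,0],
  [0,0,0,0,0,0.1,0],
  [0,0,0,0,0,0.1,0],
  [0,0,0,0,0,0.1,0],
  [0,0,0,0,0,0,0],
  [0,0,0,0,0,0,0],
])

```text
t: 12.33
tool_pos: [0.5488, -0.2072, 0.2766]
tool_rot: [1.671, 2.66, -0.0]
contact_force: [-1.0, 0.4, 1.0]
opening: 0.0247
```

```bash
python3 f.py 10
```

```text
12.8333 [-0.51  0.03  0.31] [ 0.13 -0.01 -0.34  0.01  0.2   0.85  0.54  1.16  0.49  0.05] [ 0.5488 -0.2072  0.2765] [1.e-05 1.e-05 1.e-04] [-0.025  0.142  0.017] [ 1.e-04 -1.e-04 -1.e+00]
```

Delta is 2.2 N, about 3 mm in. I need about 3.2 mm more.

Call:
jog_arm([
  [0,0,0,0,0,0.08,0],
  [0,0,0,0,0,0.08,0],
  [0,0,0,0,0,0.08,0],
  [0,0,0,0,0,0.08,0],
  [0,0,0,0,0,0,0],
  [0,0,0,0,0,0,0],
  [0,0,0,0,0,0,0],
  [0,0,0,0,0,0,0],
])

```text
t: 13.5
tool_pos: [0.5488, -0.2072, 0.2733]
tool_rot: [1.671, 2.66, 0.0]
contact_force: [-0.7, -0.8, 2.0]
opening: 0.0246
```

```bash
python3 f.py 14
python3 - <<'E'
from h import *
o=ctrl.get_obs();w,d=snap('wrist','w5');s,ds=snap('side','s5')
a=cv2.resize(w[100:345,245:395],(367,600),interpolation=cv2.INTER_CUBIC)
b=cv2.resize(s[100:200,282:352],(420,600),interpolation=cv2.INTER_CUBIC)
cv2.imwrite('pics/c5.png',np.hstack([a,b])[:,:,::-1])
E
```

```text
14.2 [-0.58 -0.26  1.7 ] [2.63 1.78 1.72 1.16 1.2  1.4  1.94 1.74 1.1  1.87 1.6  1.85 1.2  2.55] [ 0.5488 -0.2072  0.2732] [1.e-05 1.e-05 4.e-05] [-0.053  0.207  0.004] [ 1.e-04 -0.e+00 -1.e+00]
```

View pics/c5.png

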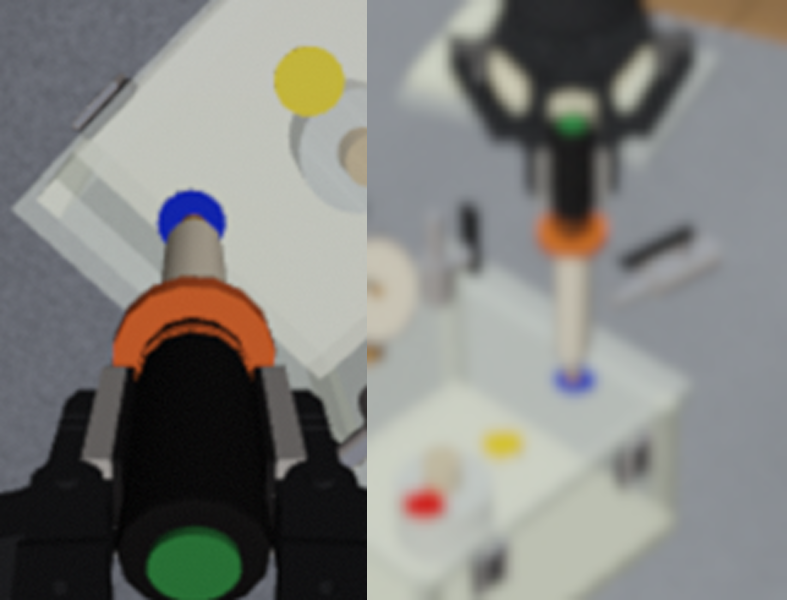

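The brass tip sits inside the blue disc in both views: wrist (192,215), side (573,378). The force rose 3.58 N over the baseline, so I'm handing it in.

```bash
python3 -c "
from station import ctrl
print(ctrl.finish_job())"
```

```text
the job is handed in; nothing more can be done
None
```

The job is handed in: the gripper is holding the probe still and upright on the lid, with its brass tip inside the blue disc and pressing lightly. I lifted the larger black and orange probe straight up out of the fork, carried it over the box and lowered it slowly. It took about 14.3 s of the 48 s.

- **Pressure:** the averaged force rose 3.6 N above the free-hanging baseline of -1.9 N. By the spring's figures, that puts the tip about 6.4 mm in. Single force readings scatter by about ±0.7 N.
- **Position:** before lowering, tip and disc centre agreed to about 1 mm in the wrist and side cameras. The last pictures show the tip near the disc's centre.
- **Upright:** the tool axis is within 0.0001 rad of vertical, and the TCP is steady to 0.04 mm. The probe showed no visible tilt in the grip.
- **Disagreement:** the wrist and side cameras differed by about 2 mm on absolute positions, within the stated calibration. A small sideways force of about 0.6 N remained.
- **Loose things:** the path kept clear of them and no unexpected contact force showed. I did not compare pictures from before and after to confirm that none had shifted.

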